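# Nip up the chocolate pump's outlet union

## Task

The brass union nut on the chocolate pump is loose. Turn it clockwise by hand, at its ears, until you feel it seat, then tighten it a further sixth of a turn with the large spanner, no more than that. Finally take the spanner off and lay it flat on the bench, clear of the pump, without disturbing the other things.

Things in the scene. Friction and masses are not known exactly. Their poses are not given: they have to be found in the camera images.
- union: Fixed pump with an upright captive brass union nut, on an aluminium plate. Origin on the nut's vertical axis, at bench height. Plate 6 mm thick, from -55 to 245 mm in x, 55 mm to each side; grey pump on it 64 mm tall, from x = 110 to 240 mm, its motor out to y = +95 mm. A steel stub 22 mm across rises through the nut to 77 mm above the bench.
- nut_ctr (a point): Middle of the nut's hexagon, on its axis, 23 mm above the bench; turns with the nut. Hexagon 41 mm across flats, 12 to 34 mm above the bench; two flats are parallel to this x axis, the others at 60 degrees to it. Above it two ears stick out, one along +x and one along -x: from 18 to 47 mm from the axis, 10 mm thick, 36 to 50 mm above the bench.
- nut (a joint): Free run of the nut on its thread, rad: negative while loose, 0 where it seats hand-tight; it grows as the nut is turned clockwise seen from above. Stiffness about 0.18 N m.
- gland (a joint): How far the seated nut has been tightened beyond hand-tight, rad: 0 at the start, grows clockwise seen from above (a sixth of a turn is 1.05). Takes about 0.9 N m, more than fingers should give on the ears.
- spanner: Large steel open-ended spanner, loose, flat on the bench, 12 mm thick. Origin under the handle near its balance; x points along the handle to the open jaw, z up. Handle 20 mm wide, x from -115 to 50 mm. Jaw centre at x = 95 mm, jaw 43.5 mm wide (fits the nut), its back 25 mm behind the centre, flared prongs end 24 mm beyond it; head 72 mm wide.
- spanner_jaw (a point): Centre of the large spanner's jaw, 6 mm above its underside; here lies the nut's axis when the spanner is fully on. Same axes as the spanner.
- spanner_small: A smaller spanner of the same shape, loose on the bench, 9 mm thick, 180 mm long, jaw 26 mm wide: too small for the nut. A bystander. Origin at the underside of the handle, x towards its jaw (jaw centre at x = 70 mm).
- gasket: Bystander: spare rubber sealing ring, black, 48 mm across, 6 mm thick, lying flat. Origin at the centre of its underside.
- bowl: Bystander: steel bowl, 150 mm across, 60 mm tall. Origin at the centre of its underside.
- jam: Bystander: small jar with a metal lid, 56 mm across, 65 mm tall. Origin at the centre of its underside.
- spatula: Bystander: spatula with a wooden handle, 250 mm long, lying flat. Lies along its x.
- carton: Bystander: dark gift carton 100 x 100 x 60 mm. Origin at the centre of its underside.

How it is judged:
By the outcome, as a careful person would: the job done as asked, in the order asked, and still so for the second after the job is handed in, with the robot touching nothing.
It also fails if it takes over 72 s, if anything falls off the work surface, if the arm or the gripper's body presses on something with over 40 N, if the wrist force passes 120 N, or if a joint passes its speed limit or range.

## Robot

A 6-joint arm with a two-finger parallel gripper is mounted at the origin on the work surface. World frame = base frame: x ahead of the robot, y to its left, z up, the work surface at z = 0. Lengths are in m, angles in rad, forces in N, time in s.
With the tool pointing down it reaches from about 0.25 to 0.775 m from the base axis. Payload 8.9 kg.
Tool frame: the origin (TCP) lies at the very end of the fingers, on their centre line; the grasp point (between the pads) lies 19 mm behind it; z points along the fingers, y is the line along which they close (so a half turn about z gives the same grasp; the last joint's range is limited). The gripper opens to 85 mm and grips with 20 to 120 N. Pads are 22 mm wide; open, the fingers measure 114 mm over their backs; the gripper's body (76 mm by 85 mm) begins 54 mm behind the grasp point. The pads swing forward as they close: fully open they stand 13 mm farther back than shut.
Start: joints at [-1.315, 0.291, -0.153, 1.127, 0, 1.431], TCP at [0.202, -0.485, 0.231] pointing down, gripper open.
Joint ranges: [-2.52, 2.52], [-0.91, 1.74], [-1.3, 1.37], [-1.96, 2.02], [-1.52, 1.47], [-3.14, 3.14]. Speed limits (rad/s): [2.22, 2.22, 2.79, 3.14, 3.14, 3.14].

## Interface

Orientations are given as a rotation vector (axis times angle).
In Python, from plant import robot, vision gives the robot as it stands. The module is installed in compiled form; this text tells all that it offers.
- The arm moves only by the tool jog_arm, never from a script. Its argument "motion" is a list of rows, each a list of 7 numbers: the shift along the tool's x, y, z as a fraction of full scale, then the turn, a rotation vector about the tool's x, y, z as a fraction of full scale, then the opening, from -1 (shut) to 1 (fully open). In form: [[tx, ty, tz, wx, wy, wz, grip], ...]. A call has 1 to 12 rows; each row is the pose to reach, as a shift and turn from the pose commanded when the call began, along the tool's axes at that moment; what a row does not reach only later rows make up. Full scale, the value 1, is 250 mm for a shift and 90 degrees for a turn. A row lasts 1/12 s, in which the tool goes at most 41.7 mm and 7.16 degrees, less where a joint would pass 70% of its speed; a pose out of reach is approached as far as the arm can. A call with a number of a shift or a turn outside -1 to 1 is refused whole. A call with a gripper value outside its range is refused whole. The fingers move at their own pace and stop on an object; the grip force is fixed at half the most. Time passes only in rows, so rows that repeat a pose let the fingers close. It gives the time, the measured TCP pose, the force, the opening and the grip force at its end, in the units of the state.
- robot.sense(): the state, without advancing time (a new reading comes with each control period).
- vision.read_camera(name): name is "scene" or "top" or "wrist"; returns a dict with "img" (384x512x3 uint8, blue, green, red), "fx", "fy", "cx", "cy" (pixels), "k1" (the pictures are not rectified: a ray, as slopes to the right and down, at radius r is drawn at 1 + k1 r^2 times it, then the intrinsics apply), "view" (4x4, takes a point from world to camera coordinates). Camera axes: x right, y down, z forward; pixel columns grow to the right and rows downward; lengths in m; the calibration is good to about 2 mm. A picture is of the moment at which its call begins. There is no depth.
- robot.job_done(): hands the job in; it is judged then, once.
Trained networks look in a picture, given as the dict that the camera call returned (one of the last four; its "shot" number tells which), for a name from the list of things; names that differ only in an ending like _2 or _b are one class to them, and where a whole thing is asked for, a point or a joint stands for the part that bears it (a point fixed in the world has none). Each returns a list of dicts, best first, with "conf" (0 to 1); they miss things now and then, are a little off and sometimes report something else, mostly with a low value. They report only what shows in the picture. A call takes as long as a camera call.
- vision.find_in(target, picture): "uv" ([column, row] in pixels, amid what is visible of it).
The state is a dict: "time_s": time; "q": joint angles; "qd": joint speeds; "joint_torque": joint torques, N m; "ee_pos": TCP position; "eef_rot": TCP orientation; "wrist_force": force on the tool from outside, world axes, zero at the start; "ft_torque": the same for the moment, N m; "grip_width": opening from 0.0 (shut) to 1.0 (fully open); "finger_force": force on a finger pad.
Only numpy, scipy, OpenCV 4.12 (cv2) and the standard library are available. Lean on these libraries where they do the work, as an engineer would, in place of code of your own. Each camera call takes 0.05 s, during which the arm holds its last target. There are 200 camera calls.

## Working session

There is one attempt and no reset: what is moved stays moved. The work goes in short steps, Python scripts to look and compute and a tool call to move; the robot and the scene stay as the last step left them, time stands still between calls to the robot, and variables do not carry over. Pictures are saved under pics/ and viewed, at most 10 in all, crops included, and the job is handed in when it is done.

Besides the shell and the picture viewer there is one more tool, called after "Call:" as a command line: name --pt "numbers of a row" for each row, then --argument value for the rest. jog_arm: Moves the arm, as the interface text tells. Shift numbers are shares of 250 mm and turn numbers shares of 90 degrees, none past 1 either way. Its arguments: {"type":"object","properties":{"motion":{"type":"array"}},"required":["motion"]}

```bash
mkdir -p pics; cat > h.py <<'E'
import numpy as np, cv2
from scipy.spatial.transform import Rotation as R
from plant import robot, vision
def K(p): return np.array([[p['fx'],0,p['cx']],[0,p['fy'],p['cy']],[0,0,1.]])
def ray(p,uv):
    # undistort (k1) by fixed point
    u=np.array([(uv[0]-p['cx'])/p['fx'],(uv[1]-p['cy'])/p['fy']]); s=u.copy()
    for _ in range(30): s=u/(1+p['k1']*(s@s))
    V=np.array(p['view']); Rm=V[:3,:3]; o=-Rm.T@V[:3,3]
    return o, Rm.T@np.array([s[0],s[1],1.])
def atz(p,uv,z):
    o,d=ray(p,uv); return o+d*(z-o[2])/d[2]
def proj(p,X):
    V=np.array(p['view']); c=V[:3,:3]@np.asarray(X)+V[:3,3]; s=c[:2]/c[2]; s=s*(1+p['k1']*(s@s))
    return np.array([s[0]*p['fx']+p['cx'],s[1]*p['fy']+p['cy']])
def rectify(p,x0,y0,x1,y1,z,s=0.001):
    "overhead map at height z: column = y decreasing, row = x decreasing; s m/pixel"
    xs=np.arange(x1,x0,-s); ys=np.arange(y1,y0,-s)
    m=np.array([[proj(p,(x,y,z)) for y in ys] for x in xs],np.float32)
    return cv2.remap(p['img'],m[...,0],m[...,1],cv2.INTER_LINEAR)
E
cat > a.py <<'E'
from h import *
np.set_printoptions(precision=3,suppress=True)
s=robot.sense(); print(s['time_s'],s['ee_pos'],s['eef_rot'],s['grip_width'])
ims=[]
zs=dict(union=.04,nut_ctr=.023,nut=.04,spanner=.012,spanner_jaw=.006,spanner_small=.009,gasket=.006,bowl=.03,jam=.065,spatula=.01,carton=.06)
for c in ("scene","top"):
    p=vision.read_camera(c); cv2.imwrite(f"pics/{c}0.png",p['img'])
    o=-np.array(p['view'])[:3,:3].T@np.array(p['view'])[:3,3]; print(c,o,p['fx'],p['k1'])
    for n,z in zs.items():
        r=vision.find_in(n,p)
        print(n,[(np.round(d['uv']),round(d['conf'],2),atz(p,d['uv'],z)[:2]) for d in r[:2]])
E
python3 a.py
```

```text
0.0 [ 0.202 -0.484  0.231] [-3.079 -0.616  0.   ] 0.9993204142025168
scene [ 1.178 -0.153  1.011] 354.2595965655695 -0.05489075963579113
union [(array([294., 249.]), 0.59, array([0.774, 0.051]))]
nut_ctr [(array([286., 213.]), 0.56, array([0.639, 0.059])), (array([102., 180.]), 0.2, array([ 0.396, -0.53 ]))]
nut [(array([283., 210.]), 0.56, array([0.638, 0.051]))]
spanner [(array([334., 185.]), 0.73, array([0.559, 0.252]))]
spanner_jaw [(array([337., 180.]), 0.91, array([0.536, 0.27 ]))]
spanner_small [(array([176., 198.]), 0.83, array([ 0.506, -0.285]))]
gasket []
bowl [(array([114., 234.]), 0.7, array([ 0.615, -0.483])), (array([285., 215.]), 0.61, array([0.651, 0.054]))]
jam [(array([184., 258.]), 0.79, array([ 0.752, -0.269]))]
spatula [(array([390., 146.]), 0.95, array([0.427, 0.516])), (array([337., 180.]), 0.63, array([0.54 , 0.268]))]
carton [(array([ 98., 179.]), 0.77, array([ 0.417, -0.531]))]
top [ 0.45  -0.03   1.515] 454.7147275931608 0.0031054028805966465
union [(array([237., 136.]), 0.71, array([0.726, 0.068])), (array([184., 139.]), 0.55, array([0.713, 0.243]))]
nut_ctr [(array([239., 166.]), 0.74, array([0.629, 0.06 ])), (array([109., 234.]), 0.61, array([0.402, 0.484]))]
nut [(array([242., 167.]), 0.66, array([0.624, 0.05 ]))]
spanner [(array([175., 195.]), 0.77, array([0.531, 0.272]))]
spanner_jaw [(array([179., 195.]), 0.61, array([0.533, 0.262]))]
spanner_small [(array([343., 207.]), 0.66, array([ 0.498, -0.284]))]
gasket []
bowl [(array([407., 168.]), 0.62, array([ 0.626, -0.489]))]
jam [(array([343., 135.]), 0.66, array([ 0.728, -0.273])), (array([345., 207.]), 0.41, array([ 0.495, -0.28 ]))]
spatula [(array([107., 232.]), 0.65, array([0.408, 0.495]))]
carton [(array([421., 244.]), 0.66, array([ 0.383, -0.52 ]))]
```

```bash
python3 - <<'E'
import cv2
a=cv2.imread('pics/scene0.png')
cv2.imwrite('pics/s1.png',cv2.resize(a,(800,600),interpolation=cv2.INTER_CUBIC))
b=cv2.imread('pics/top0.png')[90:250,100:300]
cv2.imwrite('pics/t1.png',cv2.resize(b,(750,600),interpolation=cv2.INTER_CUBIC))
E
```

```text
(no output)
```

View pics/s1.png

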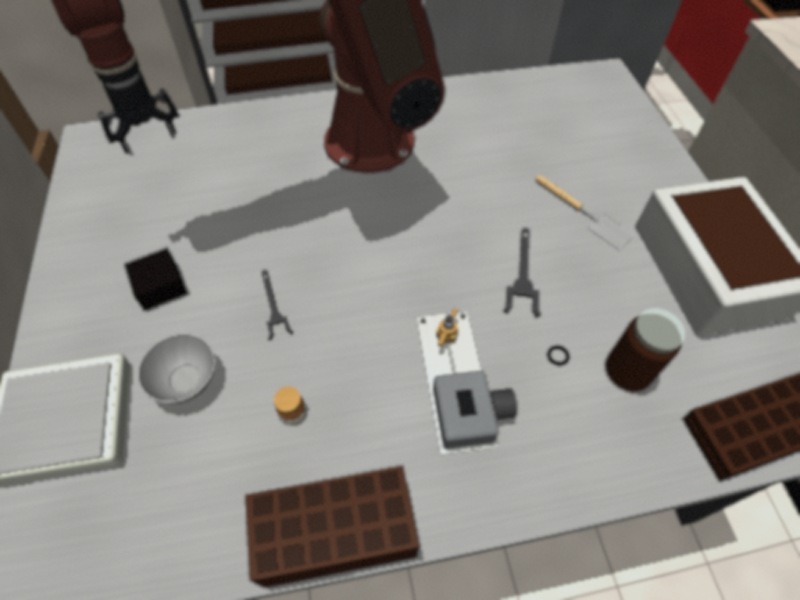

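View pics/t1.png

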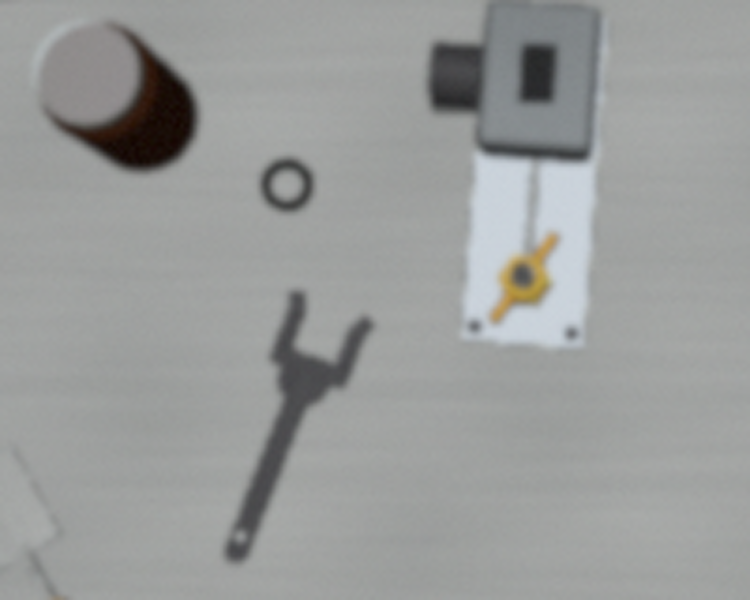

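The pictures show the nut at top px (240,164), its ears along the line from (232,175) to (248,153). The spanner handle end is at (163,237), with prong tips at (179,169) and (198,176). The gasket is at (176,139) and the pump lies behind the nut.

```bash
cat >> h.py <<'E'
def yaw(s=None):
    s=s or robot.sense(); m=R.from_rotvec(s['eef_rot']).as_matrix(); return np.degrees(np.arctan2(m[1,0],m[0,0])),m
def plan(x,y,z,yw):
    "one row from the present pose to a world TCP pose, tool down; yaw turn kept in its sign"
    s=robot.sense(); _,m=yaw(s); c,sn=np.cos(np.radians(yw)),np.sin(np.radians(yw))
    t=np.array([[c,sn,0],[sn,-c,0],[0,0,-1]])
    d=m.T@(np.array([x,y,z])-s['ee_pos'])/.25
    w=R.from_matrix(m.T@t).as_rotvec()/(np.pi/2)
    return np.round(np.r_[d,w],4)
E
cat > b.py <<'E'
from h import *
np.set_printoptions(precision=4,suppress=True)
p=vision.read_camera("top"); im=p['img']
hsv=cv2.cvtColor(im,cv2.COLOR_BGR2HSV)
m=(cv2.inRange(hsv,(8,110,90),(30,255,255))); m[:140]=0;m[190:]=0;m[:,:215]=0;m[:,265:]=0
v,u=np.nonzero(m); P=np.array([atz(p,(a,b),.045)[:2] for a,b in zip(u,v)])
lo,hi=P.min(0),P.max(0); c=P.mean(0); w,e=np.linalg.eigh(np.cov((P-c).T)); d=e[:,1]
pr=(P-c)@d; print('nut n',len(P),c,np.degrees(np.arctan2(d[1],d[0])),pr.min(),pr.max(), 'mid',c+d*(pr.min()+pr.max())/2)
f=lambda a,b,z:atz(p,(100+a/3.75,90+b/3.75),z)[:2]
print('stub',f(523,273,.077),'ears',f(496,320,.05),f(556,236,.05))
print('sp end',f(236,558,.012),'hole',f(240,537,.012),'tips',f(297,293,.012),f(370,320,.012))
print('plate L',f(476,150,.006),f(462,340,.006),'R',f(596,150,.006),f(583,347,.006))
print(plan(.60,.08,.24,144))
E
python3 b.py
```

```text
nut n 83 [0.6306 0.0582] 143.31843952867072 -0.04067994905426068 0.03881807737795405 mid [0.6314 0.0576]
stub [0.633  0.0567] ears [0.5954 0.0811] [0.669  0.0303]
sp end [0.3865 0.3093] hole [0.405  0.3063] tips [0.6213 0.2611] [0.598  0.1957]
plate L [0.7523 0.1048] [0.5816 0.1144] R [ 0.7534 -0.0026] [0.5765 0.0067]
[ 2.3384 -1.4724 -0.0348  0.      0.     -1.3487]
```

Call:
jog_arm --pt "0 0 0 0 0 -1 0.0" --pt "0 0 0 0 0 -1 0.0" --pt "0 0 0 0 0 -1 0.0" --pt "0 0 0 0 0 -1 0.0" --pt "0 0 0 0 0 -1 0.0" --pt "0 0 0 0 0 -1 0.0"

```text
time_s: 1.75
ee_pos: [0.2019, -0.4846, 0.2313]
eef_rot: [-2.636, -1.71, -0.0]
wrist_force: [-0.9, 0.9, -0.2]
grip_width: 0.502
finger_force: 0.0
```

```bash
cat > c.py <<'E'
from h import *
np.set_printoptions(precision=4,suppress=True)
print(yaw()[0],plan(.40,-.20,.24,130),plan(.60,.085,.24,144))
p=vision.read_camera("wrist"); V=np.array(p['view']); m=yaw()[1]
print('cam in tool', m.T@(-V[:3,:3].T@V[:3,3]-robot.sense()['ee_pos']), m.T@V[:3,:3].T, p['fx'])
E
python3 c.py
```

```text
65.94619932243056 [ 1.3625  0.2595 -0.0348  0.     -0.     -0.7117] [ 2.7296  0.5253 -0.0347  0.     -0.     -0.8673]
cam in tool [ 0.0837  0.0006 -0.1428] [[-0.009  -0.945  -0.327 ]
 [ 1.     -0.0086 -0.0026]
 [-0.0004 -0.327   0.945 ]] 313.31281435388036
```

Call:
jog_arm --pt "1 0.19 0 0 0 0 0" --pt "1 0.19 0 0 0 0 0" --pt "1 0.19 0 0 0 0 0" --pt "1 0.19 0 0 0 0 0" --pt "1 0.19 0 0 0 0 0" --pt "1 0.19 0 0 0 0 0"

```text
time_s: 2.3
ee_pos: [0.3466, -0.2786, 0.2315]
eef_rot: [2.644, 1.696, 0.0]
wrist_force: [0.8, -0.2, 0.5]
grip_width: 0.5
finger_force: 0.0
```

Call:
jog_arm --pt "1 0.19 0 0 0 0 0" --pt "1 0.19 0 0 0 0 0" --pt "1 0.19 0 0 0 0 0" --pt "1 0.19 0 0 0 0 0" --pt "1 0.19 0 0 0 0 0" --pt "1 0.19 0 0 0 0 0"

```text
time_s: 2.8
ee_pos: [0.4908, -0.0739, 0.2315]
eef_rot: [2.643, 1.697, 0.001]
wrist_force: [0.1, -1.2, 0.1]
grip_width: 0.496
finger_force: 0.0
```

Call:
jog_arm --pt "0.74 0.14 0 0 0 -0.867 0" --pt "0.74 0.14 0 0 0 -0.867 0" --pt "0.74 0.14 0 0 0 -0.867 0" --pt "0.74 0.14 0 0 0 -0.867 0" --pt "0.74 0.14 0 0 0 -0.867 0" --pt "0.74 0.14 0 0 0 -0.867 0" --pt "0.74 0.14 0 0 0 -0.867 0" --pt "0.74 0.14 0 0 0 -0.867 0" --pt "0.74 0.14 0 0 0 -0.867 0" --pt "0.74 0.14 0 0 0 -0.867 0" --pt "0.74 0.14 0 0 0 -0.867 0" --pt "0.74 0.14 0 0 0 -0.867 0"

```text
time_s: 3.8
ee_pos: [0.5982, 0.0782, 0.2312]
eef_rot: [-0.977, -2.986, 0.0]
wrist_force: [0.3, 0.0, -0.7]
grip_width: 0.5
finger_force: 0.0
```

```bash
cat > nut.py <<'E'
from h import *
import sys
np.set_printoptions(precision=4,suppress=True)
s=robot.sense(); print(s['time_s'],s['ee_pos'],yaw()[0],np.degrees(s['q']))
p=vision.read_camera("wrist"); cv2.imwrite(f'pics/{sys.argv[1]}.png',p['img'])
g=rectify(p,.56,-.02,.71,.13,.05,.0004)   # 375 px, ear-top plane
cv2.imwrite(f'pics/{sys.argv[1]}r.png',cv2.resize(np.hstack([g]),(600,600)))
for n in('nut_ctr','nut'): print(n,[(d['uv'],d['conf'],atz(p,d['uv'],.023 if n=='nut_ctr' else .045)[:2]) for d in vision.find_in(n,p)[:1]])
hsv=cv2.cvtColor(g,cv2.COLOR_BGR2HSV); m=cv2.inRange(hsv,(8,110,70),(30,255,255))
v,u=np.nonzero(m); P=np.c_[.71-v*.0004,.13-u*.0004]; c=P.mean(0); w,e=np.linalg.eigh(np.cov((P-c).T)); d=e[:,1]; pr=(P-c)@d
print('nut n',len(P),c,np.degrees(np.arctan2(d[1],d[0])),pr.min(),pr.max(),'mid',c+d*(pr.min()+pr.max())/2)
E
python3 nut.py w1
```

```text
3.8 [0.5982 0.0782 0.2312] 143.751614175301 [ 0.5044 25.3199  4.0497 68.7367 -0.0007 36.7528]
nut_ctr [([262.3, 188.5], 0.89, array([0.6333, 0.0636]))]
nut [([259.5, 187.9], 0.68, array([0.6244, 0.0655]))]
nut n 5776 [0.6288 0.0606] 145.86538027083662 -0.050212500307860376 0.03989822678124912 mid [0.6331 0.0577]
```

View pics/w1r.png

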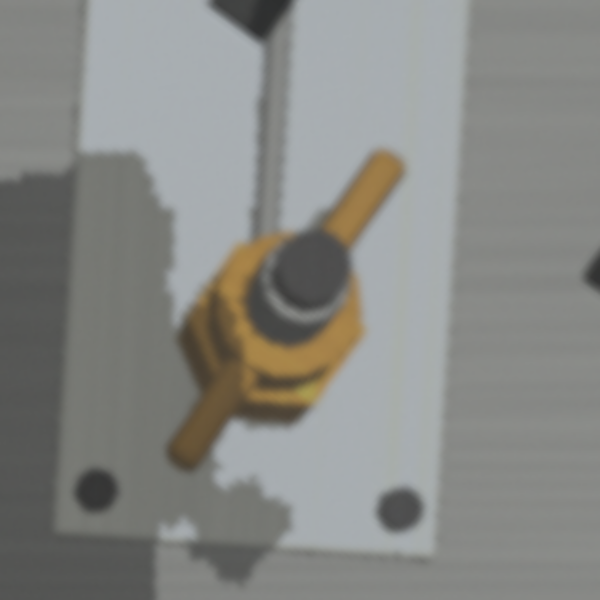

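The ears run from px (390,160) to (185,462) in the map, which puts the axis at about (0.632, 0.058) and the near ear at 146°. I'll descend over the near ear and cage it.

Call:
jog_arm --pt "-0.012 0.01 0.2 0 0 -0.022 0" --pt "-0.012 0.01 0.35 0 0 -0.022 0" --pt "-0.012 0.01 0.5 0 0 -0.022 0" --pt "-0.012 0.01 0.62 0 0 -0.022 0" --pt "-0.012 0.01 0.7 0 0 -0.022 0" --pt "-0.012 0.01 0.76 0 0 -0.022 0" --pt "-0.012 0.01 0.8 0 0 -0.022 0" --pt "-0.012 0.01 0.82 0 0 -0.022 0" --pt "-0.012 0.01 0.82 0 0 -0.022 -0.3" --pt "-0.012 0.01 0.82 0 0 -0.022 -0.55" --pt "-0.012 0.01 0.82 0 0 -0.022 -0.65" --pt "-0.012 0.01 0.82 0 0 -0.022 -0.65"

```text
time_s: 4.95
ee_pos: [0.603, 0.0784, 0.0274]
eef_rot: [0.929, 2.999, 0.001]
wrist_force: [-0.2, -0.1, 0.8]
grip_width: 0.172
finger_force: 0.0
```

```bash
cat > tq.py <<'E'
from h import *
np.set_printoptions(precision=4,suppress=True)
AX=np.array([.632,.058])
s=robot.sense(); e=np.array(s['ee_pos']); F=np.array(s['wrist_force']); T=np.array(s['ft_torque']); r=e[:2]-AX
print('t',round(s['time_s'],2),'ee',e,'yaw %.2f'%yaw()[0],'r %.4f ang %.2f'%(np.hypot(*r),np.degrees(np.arctan2(r[1],r[0]))),'F',F,'T',T,'Tz_axis(tcp) %.3f'%(T[2]+r[0]*F[1]-r[1]*F[0]),'grip %.3f %.1f'%(s['grip_width'],s['finger_force']),'q1,q6',np.degrees(np.array(s['q'])[[0,5]]))
E
cat > arc.py <<'E'
# rows for an arc clockwise about the axis AX: python3 arc.py dtheta nrows radius grip [extra yaw] [ax ay]
from h import *; import sys
a=[float(v) for v in sys.argv[1:]]; th,n,rad,g=a[:4]; ex=a[4] if len(a)>4 else 0; AX=np.array(a[5:7]) if len(a)>6 else np.array([.632,.058])
s=robot.sense(); e=np.array(s['ee_pos']); y,m=yaw(s); n=int(n)
a0=np.degrees(np.arctan2(e[1]-AX[1],e[0]-AX[0])); rows=[]
for i in range(1,n+1):
    A=np.radians(a0-th*i/n); t=np.r_[AX+rad*np.array([np.cos(A),np.sin(A)]),e[2]]
    d=m.T@(t-e)/.25; rows.append([round(float(v),3) for v in (d[0],d[1],0,0,0,(th*i/n+ex)/90,g)])
print(rows)
E
python3 tq.py; python3 arc.py 50 12 .036 -.65
```

```text
t 4.95 ee [0.603  0.0784 0.0274] yaw 145.58 r 0.0355 ang 144.93 F [-0.1869 -0.0752  0.8384] T [-0.0144  0.0212  0.0185] Tz_axis(tcp) 0.024 grip 0.172 0.0 q1,q6 [ 0.5207 34.9408]
[[0.002, 0.01, 0.0, 0.0, 0.0, 0.046, -0.65], [0.0, 0.021, 0.0, 0.0, 0.0, 0.093, -0.65], [-0.002, 0.031, 0.0, 0.0, 0.0, 0.139, -0.65], [-0.004, 0.041, 0.0, 0.0, 0.0, 0.185, -0.65], [-0.008, 0.051, 0.0, 0.0, 0.0, 0.231, -0.65], [-0.012, 0.061, 0.0, 0.0, 0.0, 0.278, -0.65], [-0.017, 0.07, 0.0, 0.0, 0.0, 0.324, -0.65], [-0.022, 0.079, 0.0, 0.0, 0.0, 0.37, -0.65], [-0.029, 0.087, 0.0, 0.0, 0.0, 0.417, -0.65], [-0.035, 0.095, 0.0, 0.0, 0.0, 0.463, -0.65], [-0.043, 0.103, 0.0, 0.0, 0.0, 0.509, -0.65], [-0.051, 0.11, 0.0, 0.0, 0.0, 0.556, -0.65]]
```

Call:
jog_arm --pt "0.002 0.01 0 0 0 0.046 -0.65" --pt "0 0.021 0 0 0 0.093 -0.65" --pt "-0.002 0.031 0 0 0 0.139 -0.65" --pt "-0.004 0.041 0 0 0 0.185 -0.65" --pt "-0.004 0.041 0 0 0 0.185 -0.65"

```text
time_s: 5.37
ee_pos: [0.6087, 0.0862, 0.027]
eef_rot: [1.358, 2.832, -0.001]
wrist_force: [-1.9, -1.1, 1.8]
grip_width: 0.179
finger_force: 1.2
```

```bash
python3 tq.py; python3 arc.py 30 6 .036 -.65
```

```text
t 5.37 ee [0.6087 0.0862 0.027 ] yaw 128.76 r 0.0365 ang 129.57 F [-1.9495 -1.0801  1.8435] T [-0.1894  0.4667  0.0464] Tz_axis(tcp) 0.126 grip 0.179 1.2 q1,q6 [ 1.2628 52.5062]
[[-0.003, 0.013, 0.0, 0.0, 0.0, 0.056, -0.65], [-0.004, 0.025, 0.0, 0.0, 0.0, 0.111, -0.65], [-0.007, 0.037, 0.0, 0.0, 0.0, 0.167, -0.65], [-0.01, 0.049, 0.0, 0.0, 0.0, 0.222, -0.65], [-0.015, 0.061, 0.0, 0.0, 0.0, 0.278, -0.65], [-0.02, 0.072, 0.0, 0.0, 0.0, 0.333, -0.65]]
```

Call:
jog_arm --pt "-0.003 0.013 0 0 0 0.056 -0.65" --pt "-0.004 0.025 0 0 0 0.111 -0.65" --pt "-0.007 0.037 0 0 0 0.167 -0.65" --pt "-0.01 0.049 0 0 0 0.222 -0.65" --pt "-0.01 0.049 0 0 0 0.222 -0.65"

```text
time_s: 5.78
ee_pos: [0.6193, 0.0925, 0.0266]
eef_rot: [-1.826, -2.555, -0.0]
wrist_force: [-3.1, 1.1, 1.7]
grip_width: 0.175
finger_force: 1.3
```

```bash
python3 tq.py; python3 arc.py 30 6 .036 -.65
```

```text
t 5.78 ee [0.6193 0.0925 0.0266] yaw 108.89 r 0.0367 ang 110.16 F [-3.1474  1.057   1.6533] T [0.1234 0.693  0.0077] Tz_axis(tcp) 0.103 grip 0.175 1.3 q1,q6 [ 1.7855 72.9004]
[[-0.003, 0.013, 0.0, 0.0, 0.0, 0.056, -0.65], [-0.005, 0.025, 0.0, 0.0, 0.0, 0.111, -0.65], [-0.007, 0.037, 0.0, 0.0, 0.0, 0.167, -0.65], [-0.01, 0.049, 0.0, 0.0, 0.0, 0.222, -0.65], [-0.015, 0.061, 0.0, 0.0, 0.0, 0.278, -0.65], [-0.021, 0.072, 0.0, 0.0, 0.0, 0.333, -0.65]]
```

Call:
jog_arm --pt "-0.003 0.013 0 0 0 0.056 -0.65" --pt "-0.005 0.025 0 0 0 0.111 -0.65" --pt "-0.007 0.037 0 0 0 0.167 -0.65" --pt "-0.01 0.049 0 0 0 0.222 -0.65"

```text
time_s: 6.12
ee_pos: [0.6309, 0.0946, 0.0262]
eef_rot: [-2.238, -2.201, 0.0]
wrist_force: [-5.9, 4.2, 2.0]
grip_width: 0.176
finger_force: 2.8
```

```bash
python3 tq.py; python3 arc.py 30 6 .036 -.65
```

```text
t 6.12 ee [0.6309 0.0946 0.0262] yaw 89.06 r 0.0366 ang 91.69 F [-5.9034  4.2103  1.9927] T [0.8627 1.1157 0.0723] Tz_axis(tcp) 0.284 grip 0.176 2.8 q1,q6 [ 1.912  92.8566]
[[-0.002, 0.013, 0.0, 0.0, 0.0, 0.056, -0.65], [-0.004, 0.025, 0.0, 0.0, 0.0, 0.111, -0.65], [-0.006, 0.038, 0.0, 0.0, 0.0, 0.167, -0.65], [-0.009, 0.05, 0.0, 0.0, 0.0, 0.222, -0.65], [-0.013, 0.062, 0.0, 0.0, 0.0, 0.278, -0.65], [-0.018, 0.073, 0.0, 0.0, 0.0, 0.333, -0.65]]
```

Call:
jog_arm --pt "-0.001 0.006 0 0 0 0.028 -0.65" --pt "-0.002 0.013 0 0 0 0.056 -0.65" --pt "-0.002 0.013 0 0 0 0.056 -0.65"

```text
time_s: 6.37
ee_pos: [0.6347, 0.0941, 0.0262]
eef_rot: [-2.331, -2.103, -0.0]
wrist_force: [-3.4, 2.9, -0.2]
grip_width: 0.172
finger_force: 1.9
```

```bash
python3 tq.py
```

```text
t 6.37 ee [0.6347 0.0941 0.0262] yaw 84.11 r 0.0362 ang 85.78 F [-3.3754  2.853  -0.1615] T [ 0.6948  0.7357 -0.0111] Tz_axis(tcp) 0.118 grip 0.172 1.9 q1,q6 [ 1.8509 97.7418]
```

Call:
jog_arm --pt "-0.001 0.012 0 0 0 0.056 -0.65" --pt "-0.003 0.025 0 0 0 0.111 -0.65" --pt "-0.006 0.037 0 0 0 0.167 -0.65" --pt "-0.006 0.037 0 0 0 0.167 -0.65"

```text
time_s: 6.7
ee_pos: [0.6398, 0.0929, 0.0258]
eef_rot: [-2.582, -1.775, 0.007]
wrist_force: [-16.5, 9.6, 10.4]
grip_width: 0.174
finger_force: 9.6
```

```bash
python3 tq.py;python3 arc.py 30 6 .036 -.65
```

```text
t 6.7 ee [0.6398 0.0929 0.0258] yaw 68.99 r 0.0358 ang 77.43 F [-16.5343   9.6234  10.3538] T [2.0209 3.4601 0.1816] Tz_axis(tcp) 0.834 grip 0.174 9.6 q1,q6 [  1.6621 112.6695]
[[0.002, 0.012, 0.0, 0.0, 0.0, 0.056, -0.65], [0.002, 0.025, 0.0, 0.0, 0.0, 0.111, -0.65], [0.001, 0.037, 0.0, 0.0, 0.0, 0.167, -0.65], [-0.001, 0.05, 0.0, 0.0, 0.0, 0.222, -0.65], [-0.004, 0.062, 0.0, 0.0, 0.0, 0.278, -0.65], [-0.008, 0.074, 0.0, 0.0, 0.0, 0.333, -0.65]]
```

Call:
jog_arm --pt "-0.001 -0.018 0 0 0 -0.08 -0.65" --pt "-0.002 -0.026 0 0 0 -0.12 -0.5" --pt "-0.002 -0.026 0 0 0 -0.12 -0.4"

```text
time_s: 6.95
ee_pos: [0.6384, 0.0927, 0.0268]
eef_rot: [2.404, 2.022, 0.001]
wrist_force: [0.7, 0.6, 0.7]
grip_width: 0.301
finger_force: 0.0
```

```bash
python3 tq.py
```

```text
t 6.95 ee [0.6384 0.0927 0.0268] yaw 80.14 r 0.0353 ang 79.55 F [0.7135 0.5766 0.6998] T [-0.0027 -0.0348  0.0486] Tz_axis(tcp) 0.028 grip 0.301 0.0 q1,q6 [  1.7699 101.6306]
```

Call:
jog_arm --pt "0 0 -0.15 0 0 0 -0.2" --pt "0 0 -0.3 0 0 0 0" --pt "0 0 -0.46 0 0 0 0" --pt "0 0 -0.62 0 0 0 0" --pt "0 0 -0.78 0 0 0 0" --pt "0 0 -0.82 0 0 0 0" --pt "0 0 -0.82 0 0 0 0"

```text
time_s: 7.53
ee_pos: [0.6409, 0.0924, 0.236]
eef_rot: [2.407, 2.01, 0.01]
wrist_force: [0.2, -0.1, -0.3]
grip_width: 0.497
finger_force: 0.0
```

```bash
python3 nut.py w2
```

```text
7.5333 [0.6409 0.0924 0.236 ] 79.7328114052828 [  1.7404  29.9207  12.2007  71.802    0.001  102.008 ]
nut_ctr [([251.9, 182.5], 0.6, array([0.6343, 0.0619]))]
nut [([253.0, 182.9], 0.71, array([0.6367, 0.0682]))]
nut n 6075 [0.635  0.0632] 82.80118723368632 -0.05010925629983514 0.04009185908580104 mid [0.6343 0.0583]
```

View pics/w2r.png

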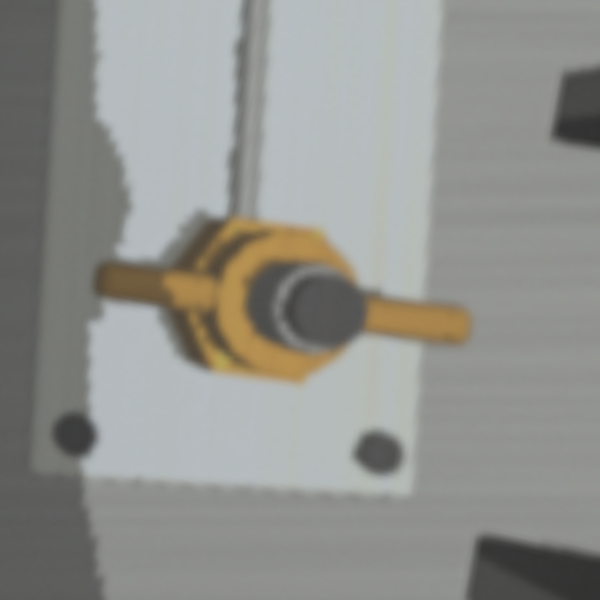

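Seated: the torque about the axis jumped from about 0.15 to 0.83 N m, and I backed off at once. The map now shows the ear tips at px (98,278) and (470,323), so the ear is at about 83°. Next is the spanner.

```bash
python3 -c "
from h import *
print(plan(.4946,.27,.2,160).tolist())"
```

```text
[0.5969, -0.6909, 0.1215, -0.0006, -0.0004, -0.892]
```

Call:
jog_arm --pt "0.6 -0.69 0.0 0 0 -0.892 0" --pt "0.6 -0.69 0.0 0 0 -0.892 0" --pt "0.6 -0.69 0.0 0 0 -0.892 0" --pt "0.6 -0.69 0.12 0 0 -0.892 0" --pt "0.6 -0.69 0.12 0 0 -0.892 0" --pt "0.6 -0.69 0.12 0 0 -0.892 0" --pt "0.6 -0.69 0.12 0 0 -0.892 0" --pt "0.6 -0.69 0.12 0 0 -0.892 0" --pt "0.6 -0.69 0.12 0 0 -0.892 0" --pt "0.6 -0.69 0.12 0 0 -0.892 0" --pt "0.6 -0.69 0.12 0 0 -0.892 0" --pt "0.6 -0.69 0.12 0 0 -0.892 0"

```text
time_s: 8.68
ee_pos: [0.4943, 0.2705, 0.1994]
eef_rot: [-0.533, -3.093, 0.002]
wrist_force: [0.2, 0.4, -0.3]
grip_width: 0.501
finger_force: 0.0
```

```bash
cat > sp.py <<'E'
from h import *
np.set_printoptions(precision=4,suppress=True)
s=robot.sense(); print(s['time_s'],s['ee_pos'],yaw()[0])
p=vision.read_camera("wrist")
for n in('spanner','spanner_jaw'): print(n,[(d['uv'],d['conf'],atz(p,d['uv'],.01)[:2]) for d in vision.find_in(n,p)[:1]])
g=rectify(p,.37,.15,.67,.37,.012,.0005); cv2.imwrite('pics/sp1.png',g)
h=cv2.cvtColor(g,cv2.COLOR_BGR2GRAY)
E
python3 sp.py
```

```text
8.6833 [0.4943 0.2705 0.1994] 160.4429761003085
spanner [([260.5, 189.0], 0.87, array([0.525 , 0.2661]))]
spanner_jaw [([257.3, 182.8], 0.76, array([0.5169, 0.2651]))]
```

View pics/sp1.png

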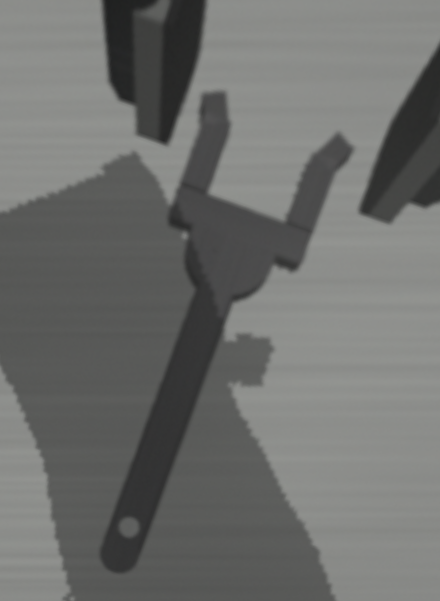

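The map shows the handle end at px (118,573), hole at (129,527), jaw back at (248,207) and prong tips at (213,92) and (343,140). That gives an origin of about (0.5005, 0.2703) and a yaw of about −20.2°.

```bash
python3 -c "
from h import *
print(plan(.5005,.2703,.003,159.8).tolist())"
```

```text
[-0.0241, 0.0086, 0.7874, -0.001, -0.0012, 0.0014]
```

Call:
jog_arm --pt "-0.024 0.009 0.15 -0.001 -0.001 0.001 0" --pt "-0.024 0.009 0.3 -0.001 -0.001 0.001 0" --pt "-0.024 0.009 0.45 -0.001 -0.001 0.001 0" --pt "-0.024 0.009 0.58 -0.001 -0.001 0.001 0" --pt "-0.024 0.009 0.68 -0.001 -0.001 0.001 0" --pt "-0.024 0.009 0.74 -0.001 -0.001 0.001 0" --pt "-0.024 0.009 0.77 -0.001 -0.001 0.001 0" --pt "-0.024 0.009 0.787 -0.001 -0.001 0.001 0" --pt "-0.024 0.009 0.787 -0.001 -0.001 0.001 -0.4" --pt "-0.024 0.009 0.787 -0.001 -0.001 0.001 -0.9" --pt "-0.024 0.009 0.787 -0.001 -0.001 0.001 -1" --pt "-0.024 0.009 0.787 -0.001 -0.001 0.001 -1"

```text
time_s: 9.83
ee_pos: [0.5023, 0.2712, 0.0055]
eef_rot: [0.547, 3.09, 0.003]
wrist_force: [-0.8, 0.4, 2.8]
grip_width: 0.211
finger_force: 59.3
```

```bash
python3 tq.py
```

```text
t 9.83 ee [0.5023 0.2712 0.0055] yaw 159.91 r 0.2495 ang 121.31 F [-0.7689  0.4196  2.7835] T [-0.0325  0.2213  0.0117] Tz_axis(tcp) 0.121 grip 0.211 59.3 q1,q6 [21.0205 41.1134]
```

Call:
jog_arm --pt "0 0 -0.06 0 0 0 -1" --pt "0 0 -0.15 0 0 0 -1" --pt "0 0 -0.25 0 0 0 -1" --pt "0 0 -0.34 0 0 0 -1" --pt "-0.03 -0.1 -0.38 0 0 -0.05 -1" --pt "-0.06 -0.22 -0.38 0 0 -0.12 -1" --pt "-0.09 -0.35 -0.38 0 0 -0.18 -1" --pt "-0.13 -0.48 -0.38 0 0 -0.24 -1" --pt "-0.17 -0.61 -0.38 0 0 -0.3 -1" --pt "-0.21 -0.74 -0.38 0 0 -0.36 -1" --pt "-0.25 -0.87 -0.38 0 0 -0.42 -1" --pt "-0.29 -0.98 -0.38 0 0 -0.48 -1"

```text
time_s: 10.83
ee_pos: [0.4847, 0.0139, 0.0996]
eef_rot: [-0.635, 3.075, 0.0]
wrist_force: [-0.2, 0.2, -4.3]
grip_width: 0.204
finger_force: 59.6
```

```bash
python3 tq.py; python3 -c "
from h import *
print(plan(.478,-.0076,.06,203.1).tolist())"
```

```text
t 10.83 ee [0.4847 0.0139 0.0996] yaw -156.65 r 0.1538 ang -163.32 F [-0.2319  0.1511 -4.2698] T [-0.0083 -0.0417  0.0114] Tz_axis(tcp) -0.021 grip 0.204 59.6 q1,q6 [ -7.0357 -30.3877]
[0.059, -0.0681, 0.1585, -0.0003, 0.0013, 0.0028]
```

Call:
jog_arm --pt "0.059 -0.04 0.08 0 0 0.003 -1" --pt "0.059 -0.068 0.16 0 0 0.003 -1" --pt "0.059 -0.068 0.24 0 0 0.003 -1" --pt "0.059 -0.068 0.29 0 0 0.003 -1" --pt "0.059 -0.068 0.306 0 0 0.003 -1" --pt "0.059 -0.068 0.306 0 0 0.003 -1" --pt "0.059 -0.068 0.306 0 0 0.003 -1"

```text
time_s: 11.42
ee_pos: [0.479, -0.0055, 0.0233]
eef_rot: [-0.622, 3.077, 0.001]
wrist_force: [0.5, -0.2, -4.3]
grip_width: 0.208
finger_force: 59.7
```

```bash
python3 tq.py; cat > fit.py <<'E'
from h import *; import sys
p=vision.read_camera("wrist"); cv2.imwrite('pics/%s_raw.png'%sys.argv[1],p['img'])
g=rectify(p,.53,-.03,.68,.13,.029,.00025) # spanner-top plane, 600 rows x 640 cols, 0.25 mm
cv2.imwrite('pics/%s.png'%sys.argv[1],g)
E
python3 fit.py fit1
```

```text
t 11.42 ee [ 0.479  -0.0055  0.0233] yaw -157.15 r 0.1657 ang -157.47 F [ 0.4602 -0.1916 -4.2816] T [-0.0552  0.0524  0.0049] Tz_axis(tcp) 0.063 grip 0.208 59.7 q1,q6 [ -9.4564 -32.3069]
```

View pics/fit1.png

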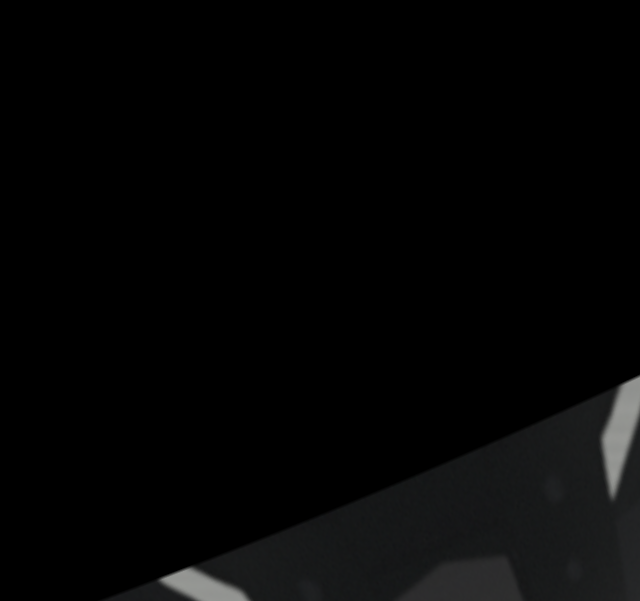

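The wrist view shows only the gripper's own parts from this low, so I'll check the fit with the top camera and a model overlay.

```bash
cat > ov.py <<'E'
from h import *; import sys
ax=np.array([float(sys.argv[2]),float(sys.argv[3])]); th=float(sys.argv[4]); back=float(sys.argv[5]) if len(sys.argv)>5 else 0
s=robot.sense(); e=np.array(s['ee_pos']); yw=yaw(s)[0]+180; c=lambda a:np.array([[np.cos(np.radians(a)),-np.sin(np.radians(a))],[np.sin(np.radians(a)),np.cos(np.radians(a))]])
p=vision.read_camera("top"); k=12
x0,y0=proj(p,(.71,.13,.03)); x0,y0=int(x0),int(y0); im=p['img'][y0:y0+48,x0:x0+56]
g=cv2.resize(im,None,fx=k,fy=k,interpolation=cv2.INTER_CUBIC)
def draw(pts,o,a,z,col,closed=True):
    q=np.array([proj(p,(*(o+c(a)@np.array(t)),z)) for t in pts]); q=((q-[x0,y0]+.5)*k-.5).astype(int); cv2.polylines(g,[q],closed,col,1,cv2.LINE_AA)
draw([(.0237*np.cos(t),.0237*np.sin(t)) for t in np.radians(range(0,360,60))],ax,th,.034,(0,255,0))
draw([(.047,.005),(-.047,.005),(-.047,-.005),(.047,-.005)],ax,th,.05,(0,0,255))
draw([(.011*np.cos(t),.011*np.sin(t)) for t in np.radians(range(0,360,20))],ax,th,.077,(255,255,0))
J=e[:2]+c(yw)@[.0936,0]
draw([(.024,.02175),(-.025,.02175),(-.025,-.02175),(.024,-.02175)],J,yw,.029,(255,0,255),False)
draw([(.024,.036),(-.025,.036)],J,yw,.029,(255,0,0),False); draw([(.024,-.036),(-.025,-.036)],J,yw,.029,(255,0,0),False)
print('jaw',J,'yaw',yw,'jaw->nut in spanner axes mm',c(yw).T@(ax-J)*1e3)
cv2.imwrite('pics/%s.png'%sys.argv[1],g)
E
python3 ov.py ov1 .6335 .0575 83.1
```

```text
jaw [0.56569231 0.03089292] yaw 22.86170152847518 jaw->nut in spanner axes mm [72.81814886 -1.82686611]
```

View pics/ov1.png

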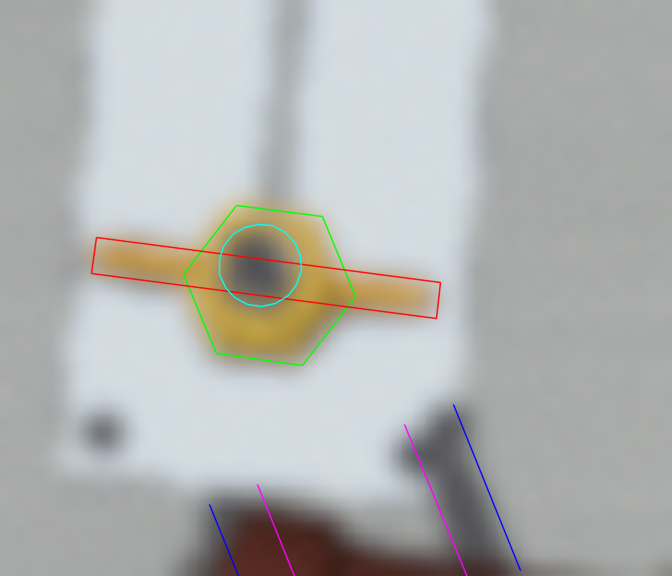

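```bash
cat > ins.py <<'E'
from h import *; import sys
# rows of targets at remaining distances (mm) before full insertion; args: ax ay yaw z d1 d2 ...
a=[float(v) for v in sys.argv[1:]]; u=np.array([np.cos(np.radians(a[2])),np.sin(np.radians(a[2]))])
for d in a[4:]:
    t=np.array(a[:2])-(.0936+d/1e3)*u; print(d,np.round(plan(*t,a[3],a[2]+180),3).tolist())
E
python3 ins.py .6335 .058 23.6 .0233 73 45 30 18 8 0
```

```text
73.0 [0.0, -0.014, 0.002, -0.0, 0.002, -0.008]
45.0 [-0.112, -0.012, 0.002, -0.0, 0.002, -0.008]
30.0 [-0.172, -0.012, 0.002, -0.0, 0.002, -0.008]
18.0 [-0.22, -0.011, 0.002, -0.0, 0.002, -0.008]
8.0 [-0.26, -0.01, 0.003, -0.0, 0.002, -0.008]
0.0 [-0.292, -0.01, 0.003, -0.0, 0.002, -0.008]
```

Call:
jog_arm --pt "0 -0.014 0.002 0 0.002 -0.008 -1" --pt "-0.06 -0.013 0.002 0 0.002 -0.008 -1" --pt "-0.112 -0.012 0.002 0 0.002 -0.008 -1" --pt "-0.142 -0.012 0.002 0 0.002 -0.008 -1" --pt "-0.172 -0.012 0.002 0 0.002 -0.008 -1" --pt "-0.196 -0.011 0.002 0 0.002 -0.008 -1" --pt "-0.21 -0.011 0.002 0 0.002 -0.008 -1" --pt "-0.22 -0.011 0.002 0 0.002 -0.008 -1" --pt "-0.22 -0.011 0.002 0 0.002 -0.008 -1"

```text
time_s: 12.27
ee_pos: [0.5306, 0.0134, 0.0223]
eef_rot: [0.642, -3.074, 0.0]
wrist_force: [-0.1, 0.1, -3.9]
grip_width: 0.211
finger_force: 59.7
```

```bash
python3 tq.py; python3 ins.py .6335 .058 23.6 .0233 18 8 3 0 -2
```

```text
t 12.27 ee [0.5306 0.0134 0.0223] yaw -156.42 r 0.1107 ang -156.25 F [-0.1226  0.1099 -3.9316] T [-0.0023  0.1299  0.0111] Tz_axis(tcp) -0.005 grip 0.211 59.7 q1,q6 [ -6.433  -30.0094]
18.0 [-0.002, -0.001, -0.004, 0.0, -0.001, -0.0]
8.0 [-0.042, -0.001, -0.004, 0.0, -0.001, -0.0]
3.0 [-0.062, -0.001, -0.004, 0.0, -0.001, -0.0]
0.0 [-0.074, -0.001, -0.004, 0.0, -0.001, -0.0]
-2.0 [-0.082, -0.001, -0.004, 0.0, -0.001, -0.0]
```

Call:
jog_arm --pt "-0.02 -0.001 -0.004 0 0 0 -1" --pt "-0.042 -0.001 -0.004 0 0 0 -1" --pt "-0.055 -0.001 -0.004 0 0 0 -1" --pt "-0.065 -0.001 -0.004 0 0 0 -1" --pt "-0.074 -0.001 -0.004 0 0 0 -1" --pt "-0.074 -0.001 -0.004 0 0 0 -1"

```text
time_s: 12.77
ee_pos: [0.548, 0.0206, 0.0233]
eef_rot: [0.642, -3.075, 0.0]
wrist_force: [0.0, 0.3, -5.1]
grip_width: 0.209
finger_force: 59.7
```

```bash
python3 tq.py; python3 ov.py ov2 .6335 .058 83.6
```

```text
t 12.77 ee [0.548  0.0206 0.0233] yaw -156.43 r 0.0920 ang -156.01 F [ 0.032   0.2563 -5.0695] T [-0.0053  0.1046  0.0286] Tz_axis(tcp) 0.008 grip 0.209 59.7 q1,q6 [ -5.4745 -29.0473]
jaw [0.63375849 0.05802883] yaw 23.57277890976468 jaw->nut in spanner axes mm [-0.24844655  0.07695271]
```

View pics/ov2.png

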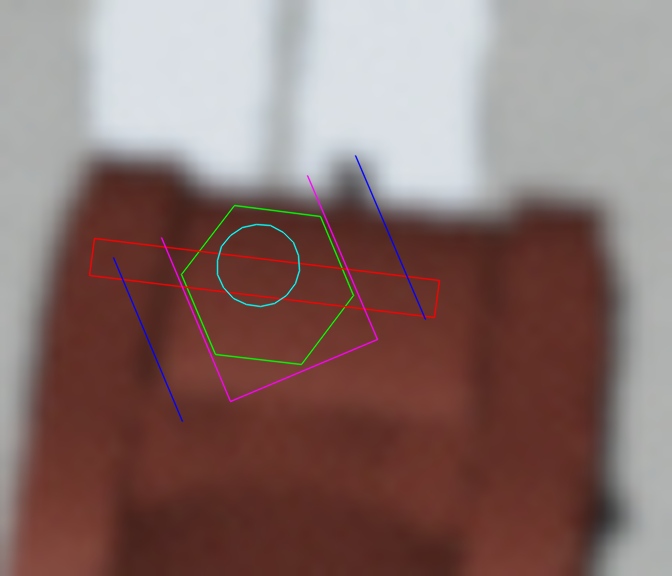

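The arm hides most of the nut, but the prong tip at px (348,175) sits where the model expects it, and there is no contact force. Next I'll take up the backlash clockwise.

```bash
sed -i 's/AX=np.array(\[.632,.058\])/AX=np.array([.6335,.058])/' tq.py; python3 arc.py 6 3 .0934 -1 0 .6335 .058
```

```text
[[-0.001, 0.013, 0.0, 0.0, 0.0, 0.022, -1.0], [-0.002, 0.026, 0.0, 0.0, 0.0, 0.044, -1.0], [-0.003, 0.039, 0.0, 0.0, 0.0, 0.067, -1.0]]
```

Call:
jog_arm --pt "0 0.006 0 0 0 0.011 -1" --pt "0 0.013 0 0 0 0.022 -1" --pt "0 0.013 0 0 0 0.022 -1"

```text
time_s: 13.07
ee_pos: [0.5458, 0.0238, 0.0233]
eef_rot: [0.586, -3.085, -0.0]
wrist_force: [0.1, 0.9, -5.3]
grip_width: 0.206
finger_force: 59.7
```

```bash
python3 tq.py
```

```text
t 13.07 ee [0.5458 0.0238 0.0233] yaw -158.51 r 0.0942 ang -158.68 F [ 0.0693  0.9248 -5.2641] T [-0.0823  0.0482 -0.0008] Tz_axis(tcp) -0.080 grip 0.206 59.7 q1,q6 [ -5.168  -26.6604]
```

Call:
jog_arm --pt "0 0.006 0 0 0 0.011 -1" --pt "0 0.013 0 0 0 0.022 -1" --pt "0 0.013 0 0 0 0.022 -1"

```text
time_s: 13.32
ee_pos: [0.5448, 0.0267, 0.0234]
eef_rot: [0.532, -3.095, -0.0]
wrist_force: [-1.3, -0.2, -5.6]
grip_width: 0.21
finger_force: 59.7
```

```bash
python3 tq.py
```

```text
t 13.32 ee [0.5448 0.0267 0.0234] yaw -160.48 r 0.0941 ang -160.59 F [-1.2802 -0.1962 -5.6197] T [ 0.0055  0.1218 -0.0281] Tz_axis(tcp) -0.051 grip 0.210 59.7 q1,q6 [ -4.8615 -24.3787]
```

Call:
jog_arm --pt "0 0.006 0 0 0 0.011 -1" --pt "0 0.013 0 0 0 0.022 -1" --pt "0 0.013 0 0 0 0.022 -1"

```text
time_s: 13.57
ee_pos: [0.5437, 0.0298, 0.0233]
eef_rot: [0.479, -3.104, -0.0]
wrist_force: [0.4, -0.1, -4.4]
grip_width: 0.206
finger_force: 59.7
```

```bash
python3 tq.py
```

```text
t 13.57 ee [0.5437 0.0298 0.0233] yaw -162.46 r 0.0941 ang -162.58 F [ 0.3828 -0.1083 -4.4138] T [-0.0318  0.101   0.0109] Tz_axis(tcp) 0.031 grip 0.206 59.7 q1,q6 [ -4.5457 -22.0839]
```

Call:
jog_arm --pt "0 0.006 0 0 0 0.011 -1" --pt "0 0.013 0 0 0 0.022 -1" --pt "0 0.013 0 0 0 0.022 -1"

```text
time_s: 13.82
ee_pos: [0.5427, 0.0329, 0.0233]
eef_rot: [0.425, -3.112, 0.0]
wrist_force: [-0.2, -0.5, -4.2]
grip_width: 0.206
finger_force: 59.7
```

```bash
python3 tq.py
```

```text
t 13.82 ee [0.5427 0.0329 0.0233] yaw -164.44 r 0.0942 ang -164.56 F [-0.1564 -0.5316 -4.2078] T [-0.0217  0.1915  0.0285] Tz_axis(tcp) 0.073 grip 0.206 59.7 q1,q6 [ -4.2234 -19.7858]
```

Call:
jog_arm --pt "0 0.006 0 0 0 0.011 -1" --pt "0 0.013 0 0 0 0.022 -1" --pt "0 0.013 0 0 0 0.022 -1"

```text
time_s: 14.07
ee_pos: [0.5423, 0.0358, 0.0234]
eef_rot: [0.371, -3.119, 0.001]
wrist_force: [-0.3, 0.3, -6.3]
grip_width: 0.21
finger_force: 59.7
```

```bash
python3 tq.py
```

```text
t 14.07 ee [0.5423 0.0358 0.0234] yaw -166.42 r 0.0939 ang -166.31 F [-0.2656  0.2758 -6.3173] T [-0.1925  0.0483  0.1597] Tz_axis(tcp) 0.129 grip 0.210 59.7 q1,q6 [ -3.9078 -17.488 ]
```

Call:
jog_arm --pt "0 0.006 0 0 0 0.011 -1" --pt "0 0.013 0 0 0 0.022 -1" --pt "0 0.013 0 0 0 0.022 -1"

```text
time_s: 14.32
ee_pos: [0.5421, 0.0386, 0.0236]
eef_rot: [-0.317, 3.125, -0.002]
wrist_force: [3.0, -3.7, -5.7]
grip_width: 0.21
finger_force: 59.7
```

```bash
python3 tq.py; python3 arc.py 30 6 .0934 -1 0 .6335 .058
```

```text
t 14.32 ee [0.5421 0.0386 0.0236] yaw -168.41 r 0.0934 ang -168.04 F [ 2.9698 -3.7119 -5.7146] T [-0.7662 -0.5181  0.2993] Tz_axis(tcp) 0.696 grip 0.210 59.7 q1,q6 [ -3.589  -15.1817]
[[-0.001, 0.033, 0.0, 0.0, 0.0, 0.056, -1.0], [-0.005, 0.065, 0.0, 0.0, 0.0, 0.111, -1.0], [-0.012, 0.097, 0.0, 0.0, 0.0, 0.167, -1.0], [-0.022, 0.128, 0.0, 0.0, 0.0, 0.222, -1.0], [-0.034, 0.158, 0.0, 0.0, 0.0, 0.278, -1.0], [-0.049, 0.187, 0.0, 0.0, 0.0, 0.333, -1.0]]
```

Contact starts at tool yaw of about −167° and breakaway is near −169°. I'll swing most of the sixth of a turn now.

```bash
python3 arc.py 50 11 .0934 -1 0 .6335 .058
```

```text
[[-0.001, 0.03, 0.0, 0.0, 0.0, 0.051, -1.0], [-0.004, 0.059, 0.0, 0.0, 0.0, 0.101, -1.0], [-0.01, 0.088, 0.0, 0.0, 0.0, 0.152, -1.0], [-0.018, 0.117, 0.0, 0.0, 0.0, 0.202, -1.0], [-0.028, 0.145, 0.0, 0.0, 0.0, 0.253, -1.0], [-0.04, 0.171, 0.0, 0.0, 0.0, 0.303, -1.0], [-0.055, 0.197, 0.0, 0.0, 0.0, 0.354, -1.0], [-0.071, 0.222, 0.0, 0.0, 0.0, 0.404, -1.0], [-0.09, 0.245, 0.0, 0.0, 0.0, 0.455, -1.0], [-0.11, 0.267, 0.0, 0.0, 0.0, 0.505, -1.0], [-0.132, 0.287, 0.0, 0.0, 0.0, 0.556, -1.0]]
```

Call:
jog_arm --pt "-0.001 0.03 0 0 0 0.051 -1" --pt "-0.004 0.059 0 0 0 0.101 -1" --pt "-0.01 0.088 0 0 0 0.152 -1" --pt "-0.018 0.117 0 0 0 0.202 -1" --pt "-0.028 0.145 0 0 0 0.253 -1" --pt "-0.04 0.171 0 0 0 0.303 -1" --pt "-0.055 0.197 0 0 0 0.354 -1" --pt "-0.071 0.222 0 0 0 0.404 -1" --pt "-0.09 0.245 0 0 0 0.455 -1" --pt "-0.11 0.267 0 0 0 0.505 -1" --pt "-0.132 0.287 0 0 0 0.556 -1" --pt "-0.132 0.287 0 0 0 0.556 -1"

```text
time_s: 15.32
ee_pos: [0.5599, 0.1164, 0.0234]
eef_rot: [1.036, 2.966, -0.001]
wrist_force: [2.2, -2.2, -5.3]
grip_width: 0.21
finger_force: 59.8
```

```bash
python3 tq.py; python3 arc.py 9 3 .0934 -1 0 .6335 .058
```

```text
t 15.32 ee [0.5599 0.1164 0.0234] yaw 141.48 r 0.0940 ang 141.59 F [ 2.1683 -2.2245 -5.2991] T [-0.5844 -0.5806  0.3586] Tz_axis(tcp) 0.396 grip 0.210 59.8 q1,q6 [ 4.4357 42.9544]
[[-0.003, 0.02, 0.0, 0.0, 0.0, 0.033, -1.0], [-0.004, 0.039, 0.0, 0.0, 0.0, 0.067, -1.0], [-0.007, 0.058, 0.0, 0.0, 0.0, 0.1, -1.0]]
```

Call:
jog_arm --pt "-0.003 0.02 0 0 0 0.033 -1" --pt "-0.004 0.039 0 0 0 0.067 -1" --pt "-0.007 0.058 0 0 0 0.1 -1" --pt "-0.007 0.058 0 0 0 0.1 -1"

```text
time_s: 15.65
ee_pos: [0.5691, 0.1266, 0.0231]
eef_rot: [-1.259, -2.876, 0.001]
wrist_force: [0.4, -1.0, -4.8]
grip_width: 0.213
finger_force: 60.1
```

```bash
python3 tq.py; python3 arc.py -7 3 .0936 -1 0 .6335 .058
```

```text
t 15.65 ee [0.5691 0.1266 0.0231] yaw 132.70 r 0.0941 ang 133.19 F [ 0.3844 -0.9921 -4.8154] T [-0.0628 -0.0058  0.6181] Tz_axis(tcp) 0.656 grip 0.213 60.1 q1,q6 [ 5.3391 52.6369]
[[-0.002, -0.015, 0.0, 0.0, 0.0, -0.026, -1.0], [-0.003, -0.03, 0.0, 0.0, 0.0, -0.052, -1.0], [-0.005, -0.046, 0.0, 0.0, 0.0, -0.078, -1.0]]
```

Call:
jog_arm --pt "-0.002 -0.015 0 0 0 -0.026 -1" --pt "-0.003 -0.03 0 0 0 -0.052 -1" --pt "-0.005 -0.046 0 0 0 -0.078 -1" --pt "-0.005 -0.046 0 0 0 -0.078 -1"

```text
time_s: 15.98
ee_pos: [0.5618, 0.1174, 0.0235]
eef_rot: [-1.076, -2.951, -0.001]
wrist_force: [2.5, 4.1, -4.9]
grip_width: 0.211
finger_force: 59.8
```

```bash
python3 tq.py
```

```text
t 15.98 ee [0.5618 0.1174 0.0235] yaw 139.95 r 0.0931 ang 140.36 F [ 2.4772  4.0788 -4.8847] T [ 0.6543 -0.4218  0.3827] Tz_axis(tcp) -0.057 grip 0.211 59.8 q1,q6 [ 4.4752 44.5291]
```

Call:
jog_arm --pt "0 0.004 0 0 0 -0.02 -1" --pt "0 0.004 0 0 0 -0.02 -1"

```text
time_s: 16.15
ee_pos: [0.5618, 0.1178, 0.0232]
eef_rot: [-1.034, -2.965, 0.002]
wrist_force: [0.3, -0.8, -4.3]
grip_width: 0.207
finger_force: 59.8
```

```bash
python3 tq.py
```

```text
t 16.15 ee [0.5618 0.1178 0.0232] yaw 141.54 r 0.0934 ang 140.17 F [ 0.2808 -0.8157 -4.305 ] T [-0.2369  0.0949 -0.0695] Tz_axis(tcp) -0.028 grip 0.207 59.8 q1,q6 [ 4.5677 43.0234]
```

Call:
jog_arm --pt "0.03 0 0 0 0 0 -1" --pt "0.07 0 0 0 0 0 -1" --pt "0.12 0 0 0 0 0 -1" --pt "0.18 0 0 0 0 0 -1" --pt "0.25 0 0 0 0 0 -1" --pt "0.32 0 0 0 0 0 -1" --pt "0.38 0 0 0 0 0 -1" --pt "0.42 0 0 0 0 0 -1" --pt "0.42 0 0 0 0 0 -1"

```text
time_s: 16.9
ee_pos: [0.4778, 0.1851, 0.0233]
eef_rot: [-1.033, -2.964, 0.001]
wrist_force: [-0.3, 0.5, -5.4]
grip_width: 0.201
finger_force: 59.8
```

```bash
python3 tq.py; python3 ov.py ov3 .6335 .058 23.6
```

```text
t 16.9 ee [0.4778 0.1851 0.0233] yaw 141.58 r 0.2010 ang 140.77 F [-0.325   0.4754 -5.4382] T [ 0.0828  0.0873 -0.0212] Tz_axis(tcp) -0.054 grip 0.201 59.8 q1,q6 [12.9745 51.391 ]
jaw [0.55116022 0.12696374] yaw 321.5833366685804 jaw->nut in spanner axes mm [107.36665797  -2.87003059]
```

View pics/ov3.png

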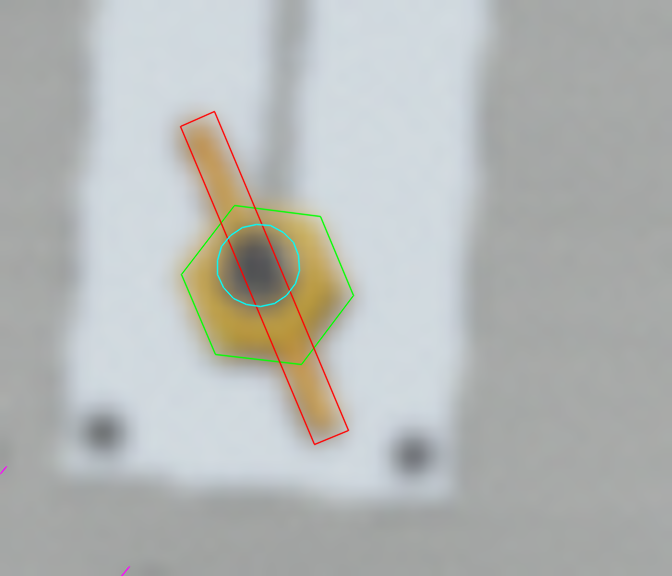

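The ear now runs from px (195,130) to (325,425), about 24°, so it has turned about 60°. I'll measure both overlays the same way.

```bash
python3 - <<'E'
from h import *
p=vision.read_camera("top"); x0,y0=map(int,proj(p,(.71,.13,.03)))
for f in('ov1','ov3'):
    g=cv2.imread(f'pics/{f}.png'); b,gg,r=[g[...,i].astype(int) for i in range(3)]
    m=(r-b>35)&(r<235)&(gg>80)&(r-gg<80)&(r-gg>5); res=[]
    v,u=np.nonzero(m); P=np.array([atz(p,(x0+(a+.5)/12-.5,y0+(c+.5)/12-.5),.05)[:2] for a,c in zip(u[::5],v[::5])])-[.6335,.058]
    r_=np.hypot(*P.T); w=(r-b)[v[::5],u[::5]]
    s=(r_>.029)&(r_<.05); a=np.arctan2(P[s,1],P[s,0]); w=w[s]
    k=np.degrees(np.angle((w*np.exp(2j*a)).sum())/2); 
    up=P[s][np.cos(a-np.radians(k))>0].mean(0); dn=P[s][np.cos(a-np.radians(k))<0].mean(0); d=up-dn
    print(f,s.sum(),k,np.degrees(np.arctan2(d[1],d[0])))
E
```

```text
ov1 853 82.91244865141171 82.99118351611037
ov3 821 24.21985099162026 24.210170594660305
```

The turn measures 58.7° by camera and 58.9° by spanner, so I'm leaving it there. The spanner goes back to its original clear spot.

```bash
python3 -c "
from h import *
print(plan(.49,.275,.03,159.9).tolist(),plan(.49,.275,.006,159.9).tolist())"
```

```text
[0.1965, 0.3086, -0.0258, -0.0002, 0.0, -0.2043] [0.1965, 0.3086, 0.0702, -0.0002, 0.0, -0.2043]
```

Call:
jog_arm --pt "0.05 0.05 -0.03 0 0 0 -1" --pt "0.1 0.13 -0.03 0 0 -0.05 -1" --pt "0.15 0.22 -0.03 0 0 -0.12 -1" --pt "0.19 0.29 -0.03 0 0 -0.18 -1" --pt "0.196 0.309 -0.02 0 0 -0.204 -1" --pt "0.196 0.309 0.02 0 0 -0.204 -1" --pt "0.196 0.309 0.045 0 0 -0.204 -1" --pt "0.196 0.309 0.06 0 0 -0.204 -1" --pt "0.196 0.309 0.068 0 0 -0.204 -1" --pt "0.196 0.309 0.07 0 0 -0.204 -1" --pt "0.196 0.309 0.07 0 0 -0.204 -1"

```text
time_s: 17.92
ee_pos: [0.4899, 0.2737, 0.0057]
eef_rot: [-0.553, -3.091, 0.002]
wrist_force: [-1.1, -0.3, -3.7]
grip_width: 0.207
finger_force: 60.0
```

```bash
python3 tq.py
```

```text
t 17.92 ee [0.4899 0.2737 0.0057] yaw 159.73 r 0.2591 ang 123.66 F [-1.1323 -0.2861 -3.7006] T [-0.0548  0.1036 -0.1035] Tz_axis(tcp) 0.182 grip 0.207 60.0 q1,q6 [21.7323 42.0031]
```

Almost down, with part of its weight already on the bench. I'll lower 1 mm, open and lift.

Call:
jog_arm --pt "0 0 0.003 0 0 0 -1" --pt "0 0 0.005 0 0 0 -1" --pt "0 0 0.005 0 0 0 -0.8" --pt "0 0 0.004 0 0 0 -0.5" --pt "0 0 0.002 0 0 0 -0.2" --pt "0 0 0 0 0 0 0" --pt "0 0 -0.03 0 0 0 0" --pt "0 0 -0.15 0 0 0 0" --pt "0 0 -0.3 0 0 0 0" --pt "0 0 -0.5 0 0 0 0" --pt "0 0 -0.7 0 0 0 0" --pt "0 0 -0.8 0 0 0 0"

```text
time_s: 18.92
ee_pos: [0.49, 0.2745, 0.2086]
eef_rot: [-0.55, -3.093, 0.0]
wrist_force: [0.1, -0.1, -0.1]
grip_width: 0.501
finger_force: 0.0
```

```bash
python3 tq.py; python3 -c "
from h import *
p=vision.read_camera('scene'); cv2.imwrite('pics/end.png',cv2.resize(p['img'],(800,600)))"
```

```text
t 18.92 ee [0.49   0.2745 0.2086] yaw 159.82 r 0.2597 ang 123.53 F [ 0.0762 -0.0504 -0.1435] T [ 0.0143 -0.0409 -0.0333] Tz_axis(tcp) -0.043 grip 0.501 0.0 q1,q6 [21.7973 41.9793]
```

View pics/end.png

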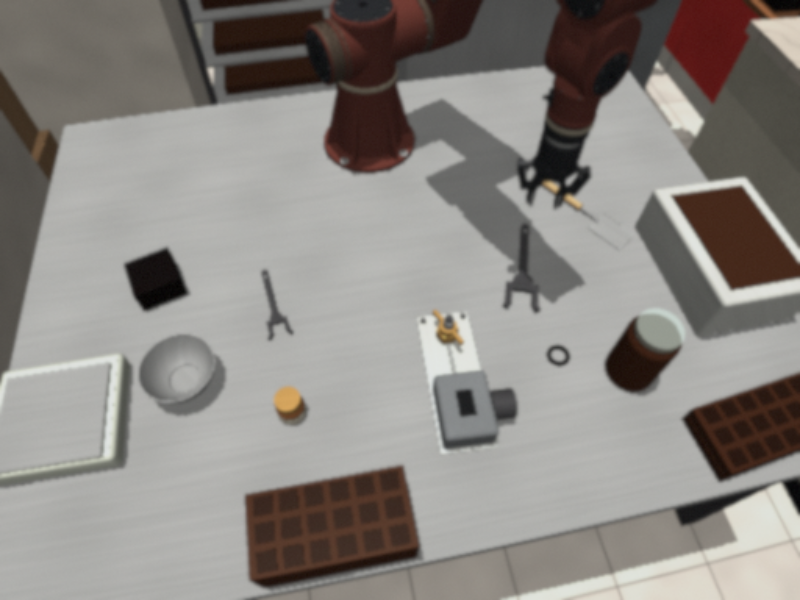

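The spanner lies flat around px (523,268), clear of the pump. The nut is at (448,328), and the other things look unmoved.

```bash
python3 -c "
from plant import robot
print(robot.job_done())"
```

```text
the job is handed in; nothing more can be done
None
```

I turned the union nut by its ears until it seated, then tightened it about 59° (just under a sixth of a turn) with the large spanner. The spanner now lies flat on the bench clear of the pump, the other things look unmoved, and the job is handed in at about 19 s.

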